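Tip bone fragments down a chute into a finds canister

TASK

Pick up the open metal chute by the black block on its bridge, keeping the three bone fragments in it, and while it is still about level rest its spout on the rim of the canister's square neck. Then, with the spout kept resting lightly on that rim (a steady few newtons, never as much as 20 N), tip the chute until all three fragments have slid through it into the canister; do not push them or carry them with the fingers. Finally set the empty chute back down flat on the table, let go of it, and leave the vials standing where they are.

Things in the scene. Friction and masses are not known exactly. Their poses are not given: they have to be found in the camera images.
- chute: straight open-ended aluminium chute, 170 long x 48 wide x 24 mm high, sheet 2 mm thick, 0.13 to 0.21 kg, standing on its flat underside. Origin: centre of the underside; x points along it to the open spout (spout edge x = +85 mm, closed rear wall x = -85 mm), z up. Smooth floor: fragments begin to slide at a tilt of 0.2 to 0.4 rad and run out reliably at 0.6 to 0.75 rad.
- chute_grip (a point): centre of the black grip block on the dark bridge over the chute's middle, 66 mm above the chute's underside, axes as the chute's. The block is 36 mm along the chute, 16 mm across it and stands from 48 to 84 mm above the underside. The bridge is 54 mm wide, 30 mm long; its underside is 44 mm up, so the fragments (under 20 mm high) pass below it.
- chute_spout (a point): middle of the lower edge of the chute's open spout end (chute x = +85 mm, on the underside), axes as the chute's. Works best with the chute square across one side of the neck (5 mm to spare at each flank), its underside lying on that side's rim and this edge 10 to 20 mm inside the opening.
- canister: grey hollow square canister fixed to the table, 110 x 110 mm, 80 mm high to its flat top; origin at the centre of its underside, x and y square to its walls, z up. A thin square steel neck tube rises from the middle of its top; the opening leads straight down into it.
- neck_mid (a point): point on the axis of the square neck, 115 mm above the table, axes as the canister's. Neck: 64 mm outside, 58 mm inside, square to the canister. It is a very stiff telescope (gives only above 25 N) left at some height: the rim is anywhere from 105 to 125 mm above the table, and no listed pose tells which; find it by feel or eye.
- fragment_1: first, a tan irregular bone fragment about 19 x 28 x 15 mm, 12 g; origin near its underside. Starts lying in a row in the rear and middle of the chute.
- fragment_2: second, a tan irregular bone fragment about 21 x 27 x 18 mm, 12 g; origin near its underside. Starts lying in a row in the rear and middle of the chute.
- fragment_3: third, a tan irregular bone fragment about 19 x 25 x 14 mm, 12 g; origin near its underside. Starts lying in a row in the rear and middle of the chute.
- vial_a: small loose sample vial with a dark cap, 23 mm across and 54 mm high, standing at the back of the table; a bystander, origin at the centre of its underside

How it is judged:
By the outcome, as a careful person would: the job done as asked, in the order asked, and still so for the second after the job is handed in, with the robot touching nothing.
It also fails if it takes over 72 s, if anything falls off the work surface, if the arm or the gripper's body presses on something with over 40 N, if the wrist force passes 120 N, or if a joint passes its speed limit or range.

ROBOT

A 6-joint arm with a two-finger parallel gripper is mounted at the origin on the work surface; the furniture and walls round the work are solid. World frame = base frame: x ahead of the robot, y to its left, z up, the work surface at z = 0. Lengths are in m, angles in rad, forces in N, time in s.
With the tool pointing down it reaches from about 0.275 to 0.85 m from the base axis. Payload 5.2 kg.
Tool frame: the origin (TCP) lies between the finger pads; the fingertips stand 22 mm ahead of it and the grasp point (between the pads) lies 3 mm ahead of it; z points along the fingers, y is the line along which they close (so a half turn about z gives the same grasp; the last joint's range is limited). The gripper opens to 85 mm and grips with 20 to 120 N. Pads are 22 mm wide; open, the fingers measure 114 mm over their backs; the gripper's body (76 mm by 85 mm) begins 54 mm behind the grasp point. The pads swing forward as they close: fully open they stand 13 mm farther back than shut.
Start: joints at [-1.327, 0.259, 1.535, -0, 1.348, -0.203], TCP at [0.238, -0.496, 0.232] pointing down, gripper open.
Joint ranges: [-3.14, 3.14], [-0.91, 2.08], [0.19, 2.58], [-1.22, 4.36], [0.22, 2.71], [-3.12, 3.12]. Speed limits (rad/s): [2.57, 2.57, 3.14, 3.14, 3.14, 3.14].

INTERFACE

Orientations are given as a rotation vector (axis times angle).
In Python, from workcell import * gives the robot as it stands. Calls block until the motion is done:
- reach(position, orientation): joint-space move of the TCP to a pose.
- servo_line(position, rotation=None, velocity=0.15, guard=None): straight line of the TCP; rotation=None keeps the orientation; velocity is the mean speed in m/s. With guard (N) it stops when the force on the tool has changed by that much, and returns True; else False.
- goto_joints(angles): joint-space move.
- gripper_to(opening, force=None): finger opening in m; force is the grip in N (None keeps the last); returns when the fingers have stopped.
- pause(seconds).
- ik(position, orientation): joint angles nearest the present ones, or None.
- get_image(name): name is "scene" or "top" or "wrist"; returns the picture (384x512x3 uint8, red, green, blue); there is no depth.
- camera_params(name): a dict with "camera_matrix" (3x3 intrinsics, pixels), "pose" (4x4, takes a point from camera to world coordinates). Camera axes: x right, y down, z forward; pixel columns grow to the right and rows downward; lengths in m; the calibration is good to about 2 mm. A picture is of the moment at which its call begins: read the wrist's pose just before it. camera_params takes no time and is no camera call; for the wrist camera it gives the pose at the moment of the call.
A pose or a line that the arm cannot do raises IKError and nothing moves.
- job_done(): hands the job in; it is judged then, once.
Readings, each from a call of its own:
- current_t(): time.
- current_q(): joint angles.
- current_qvel(): joint speeds.
- current_joint_efforts(): joint torques, N m.
- current_tool_pos(): TCP position.
- current_tcp_rot(): TCP orientation.
- current_force(): force on the tool from outside, world axes, zero at the start.
- current_ft_torque(): the same for the moment, N m.
- current_width(): finger opening in m.
- current_grip_force(): force on a finger pad.
Only numpy, scipy, OpenCV 4.12 (cv2) and the standard library are available. Lean on these libraries where they do the work, as an engineer would, in place of code of your own. Each camera call takes 0.05 s, during which the arm holds its last target. There are 200 camera calls.

## Working session

There is one attempt and no reset: what is moved stays moved. The work goes in short steps, each a Python script; the robot and the scene stay as the last script left them, time stands still between calls to the robot, and variables do not carry over. Pictures are saved under pics/ and viewed, at most 13 in all, crops included, and the job is handed in when it is done.

```bash
ls; mkdir -p pics; python3 - <<'E'
from workcell import *
import cv2,numpy as np
for n in("top","scene"):
    im=get_image(n); cv2.imwrite(f"pics/{n}0.png",im[:,:,::-1])
    p=camera_params(n); print(n,p["camera_matrix"],np.round(p["pose"],4))
print(current_t(),current_tcp_rot(),current_force())
E
```

```text
pics
top [[381.0975993    0.         262.53583352]
 [  0.         381.0975993  192.57527221]
 [  0.           0.           1.        ]] [[-2.710e-02 -9.895e-01  1.416e-01  3.779e-01]
 [-9.996e-01  2.690e-02 -3.700e-03  1.000e-03]
 [-2.000e-04 -1.417e-01 -9.899e-01  9.378e-01]
 [ 0.000e+00  0.000e+00  0.000e+00  1.000e+00]]
scene [[477.93697893   0.         254.49302152]
 [  0.         477.93697893 190.79830534]
 [  0.           0.           1.        ]] [[-0.8725 -0.2412  0.4248  0.1363]
 [-0.4885  0.4267 -0.7611  0.6396]
 [ 0.0023 -0.8716 -0.4902  0.5067]
 [ 0.      0.      0.      1.    ]]
0.1 [-3.06191270e+00 -6.95671676e-01  4.08335707e-05] [0.3047363  0.30330897 0.76591141]
```

View pics/top0.png

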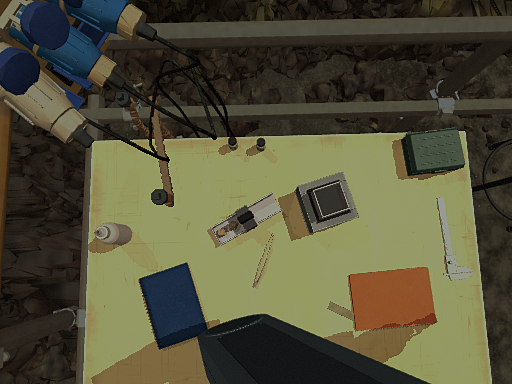

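View pics/scene0.png

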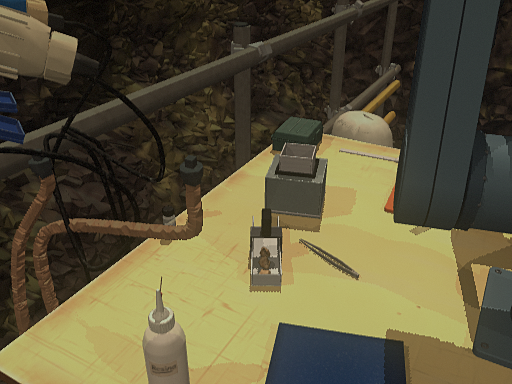

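The top view shows the chute from (212,238) to (278,202), with its spout to the right facing the canister at about (328,202). The vials are at (233,143) and (261,143). I'll enlarge this area.

```bash
python3 - <<'E'
import cv2
im=cv2.imread("pics/top0.png")[165:255,200:365]
cv2.imwrite("pics/crop1.png",cv2.resize(im,None,fx=4.8,fy=4.8,interpolation=cv2.INTER_CUBIC))
E
```

```text
(no output)
```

View pics/crop1.png

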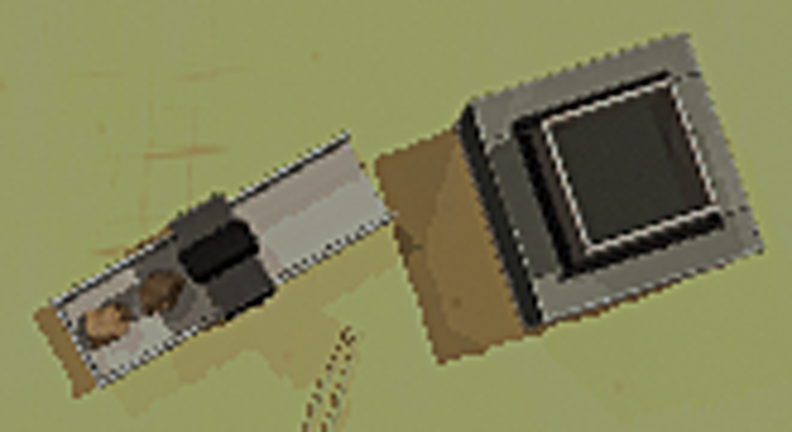

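```bash
cat > h.py <<'E'
from workcell import *
import cv2,numpy as np
from scipy.spatial.transform import Rotation as R
def px2w(uv,z,P):
    K,T=P["camera_matrix"],P["pose"]; d=T[:3,:3]@np.linalg.inv(K)@[uv[0],uv[1],1]
    return T[:3,3]+d*(z-T[2,3])/d[2]
def w2px(p,P):
    c=np.linalg.inv(P["pose"])@np.r_[p,1]; v=P["camera_matrix"]@c[:3]; return v[:2]/v[2]
def toolrot(yaw,tilt,flip=0):
    # chute frame: x spout (yaw), tilt>0 = spout down; tool z = -chute z, tool y = +-chute y
    C=R.from_euler('z',yaw)*R.from_euler('y',tilt)
    s=-1 if flip else 1
    return C*R.from_matrix(np.array([[-s,0,0],[0,s,0],[0,0,-1.]]).T), C
E
python3 - <<'E'
from h import *
P=camera_params("top")
f=lambda c,z:px2w((np.array(c)+.5)/4.8-.5+[200,165],z,P)
ch=np.array([f(c,.024) for c in[(55,303),(98,385),(348,135),(392,215)]])
print("chute",ch.round(4)); d=ch[2:].mean(0)-ch[:2].mean(0); print("L",np.linalg.norm(d),"W",np.linalg.norm(ch[0]-ch[1]),np.linalg.norm(ch[2]-ch[3]),"mid",ch.mean(0),"yaw",np.arctan2(d[1],d[0]))
print("block",f((219,250),.08))
for nm,z,cs in(("can",.08,[(470,103),(690,35),(762,248),(540,322)]),("rim",.115,[(543,122),(680,80),(718,207),(588,250)])):
    a=np.array([f(c,z) for c in cs]); print(nm,a.mean(0).round(4),[np.linalg.norm(a[i]-a[i-1]).round(4) for i in range(4)])
    print([np.arctan2(*(a[(i+1)%4]-a[i])[1::-1]).round(3) for i in range(4)])
E
```

```text
chute [[ 0.4271  0.123   0.024 ]
 [ 0.386   0.102   0.024 ]
 [ 0.5076 -0.0255  0.024 ]
 [ 0.4665 -0.0463  0.024 ]]
L 0.16881972154014022 W 0.04608299223528776 0.04607002670032197 mid [0.44678336 0.03828125 0.024     ] yaw -1.0738251476657275
block [0.4467667  0.03832211 0.08      ]
can [ 0.4767 -0.1495  0.08  ] [np.float64(0.1082), np.float64(0.1105), np.float64(0.1064), np.float64(0.1104)]
[np.float64(-1.296), np.float64(-2.875), np.float64(1.862), np.float64(0.267)]
rim [ 0.4777 -0.1513  0.115 ] [np.float64(0.0614), np.float64(0.0658), np.float64(0.0602), np.float64(0.0623)]
[np.float64(-1.299), np.float64(-2.909), np.float64(1.861), np.float64(0.291)]
```

```bash
cat >> h.py <<'E'
CH=np.array([0.4468,0.0383]); CYAW=-1.074
CAN=np.array([0.477,-0.1503]); KYAW=-1.287
GZ=0.075  # TCP above chute underside
INS=0.014
def tcp_for(point,cx,yaw,tilt,flip=0):
    "TCP pose such that chute point (cx,0,0) is at world point"
    T,C=toolrot(yaw,tilt,flip); return np.asarray(point)+C.apply([-cx,0,GZ]),T.as_rotvec()
def pivot(z): 
    u=np.array([np.cos(KYAW),np.sin(KYAW)]); return np.r_[CAN-0.029*u,z]
E
python3 - <<'E'
from h import *
for fl in(0,1):
    p,r=tcp_for([*CH,0],0,CYAW,0,fl); print(fl,p,ik(p,r))
    for t in(0,.35,.75):
        p,r=tcp_for(pivot(.115),.085-INS,KYAW,t,fl); print(p,ik(p,r))
E
```

```text
0 [0.4468 0.0383 0.075 ] [-1.64153568e-01  2.58174936e-01  1.97732212e+00 -4.44089210e-16
  9.06095597e-01 -6.60949895e-01]
[ 0.44899979 -0.05430006  0.19      ] [-3.67856105e-01  1.17432079e-01  1.82065213e+00 -4.44089210e-16
  1.20350844e+00 -6.51652432e-01]
[ 0.45740598 -0.08312104  0.2097987 ] [-0.59607408  0.25747786  1.64813098  0.22068128  1.51167415 -0.92364129]
[ 0.46864838 -0.1216661   0.21827302] [-0.75564206  0.50449607  1.44325923  0.36769104  1.85153273 -1.05833569]
1 [0.4468 0.0383 0.075 ] [-1.64153568e-01  2.58174936e-01  1.97732212e+00 -4.44089210e-16
  9.06095597e-01  2.48064276e+00]
[ 0.44899979 -0.05430006  0.19      ] [-3.67856105e-01  1.17432079e-01  1.82065213e+00 -4.44089210e-16
  1.20350844e+00  2.48994022e+00]
[ 0.45740598 -0.08312104  0.2097987 ] [-0.59607408  0.25747786  1.64813098  0.22068128  1.51167415  2.21795136]
[ 0.46864838 -0.1216661   0.21827302] [-0.75564206  0.50449607  1.44325923  0.36769104  1.85153273  2.08325697]
```

```bash
python3 - <<'E'
from h import *
gripper_to(.06,80)
p,r=tcp_for([*CH,0.13],0,CYAW,0); reach(p,r)
P=camera_params("wrist"); im=get_image("wrist")
for q in([*CH,.084],):
    pass
u=np.array([np.cos(CYAW),np.sin(CYAW)]); v=np.array([-u[1],u[0]])
im2=im[:,:,::-1].copy()
for z,xs,w in((.084,(-.018,.018),.008),(.024,(-.085,.085),.024)):
    c=[np.r_[CH+x*u+s*w*v,z] for x,s in((xs[0],-1),(xs[0],1),(xs[1],1),(xs[1],-1))]
    cv2.polylines(im2,[np.array([w2px(a,P) for a in c]).round().astype(int)],True,(0,0,255),1)
u=np.array([np.cos(KYAW),np.sin(KYAW)]); v=np.array([-u[1],u[0]])
c=[np.r_[CAN+.032*(a*u+b*v),.115] for a,b in((1,1),(1,-1),(-1,-1),(-1,1))]
cv2.polylines(im2,[np.array([w2px(a,P) for a in c]).round().astype(int)],True,(255,0,0),1)
cv2.imwrite("pics/w1.png",cv2.resize(im2,None,fx=1.5,fy=1.5)); print(current_t(),current_tool_pos(),p)
E
```

```text
2.5917 [0.44713112 0.03749463 0.20502631] [0.4468 0.0383 0.205 ]
```

View pics/w1.png

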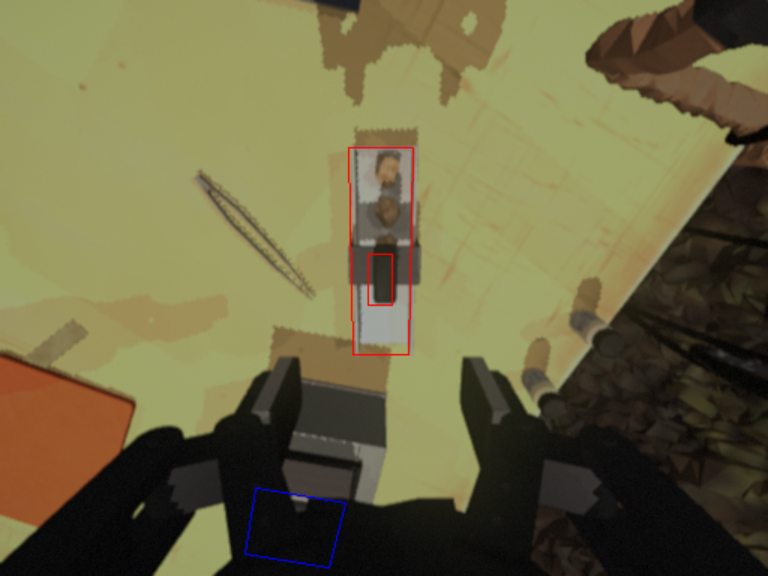

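The overlay fits the chute to about 3 mm. The block is at about (385,274) in the 1.5x view and the fragments are behind it. The fingers hide the spout side, so I'll flip the tool half a turn to put the wrist camera on the spout and canister side, then look again.

```bash
cat >> h.py <<'E'
def overlay(name,cam="wrist",rimz=.115,ch=None):
    P=camera_params(cam); im=get_image(cam); cv2.imwrite(f"pics/{name}_raw.png",im[:,:,::-1])
    im2=cv2.resize(im[:,:,::-1],None,fx=1.5,fy=1.5)
    def draw(c,yaw,pts,z,col):
        Q=R.from_euler('z',yaw); a=[np.r_[c,0]+Q.apply([x,y,0])+[0,0,z] for x,y in pts]
        cv2.polylines(im2,[np.array([w2px(b,P)*1.5 for b in a]).round().astype(int)],True,col,1)
    sq=lambda a,b:[(-a,-b),(-a,b),(a,b),(a,-b)]
    draw(CAN,KYAW,sq(.055,.055),.08,(0,255,0)); draw(CAN,KYAW,sq(.032,.032),rimz,(255,0,0))
    if ch: draw(ch[0],ch[1],sq(.018,.008),.084,(0,0,255)); draw(ch[0],ch[1],sq(.085,.024),.024,(0,0,255))
    cv2.imwrite(f"pics/{name}.png",im2)
E
python3 - <<'E'
from h import *
p,r=tcp_for([*CH,0.13],0,CYAW,0,1); reach(p,r)
overlay("w2",ch=(CH,CYAW)); print(current_t(),current_tool_pos(),current_q())
E
```

```text
5.2917 [0.44680915 0.03829531 0.2050073 ] [-1.64172716e-01  9.61747450e-02  1.80556449e+00  1.55307153e-05
  1.23985954e+00  2.48031008e+00]
```

View pics/w2.png

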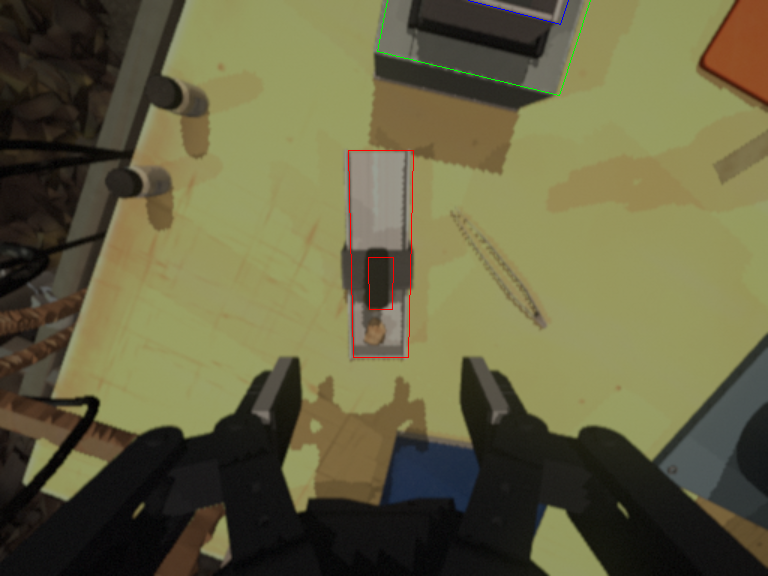

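The corrected view matches within about 1.5 mm. The chute is centred near (378,255) and the canister's near edge is on the green line. I'll grasp, lift, and check the result.

```bash
sed -i 's/^CH=.*; /CH=np.array([0.4478,0.0388]); /; s/^CAN=.*; /CAN=np.array([0.4776,-0.1501]); /' h.py; grep -n "^CH\|^CAN" h.py
python3 - <<'E'
from h import *
p,r=tcp_for([*CH,0.02],0,CYAW,0,1); reach(p,r)
p,r=tcp_for([*CH,0],0,CYAW,0,1); print("hit",servo_line(p,r,.08,guard=6), current_tool_pos(),p)
f0=current_force(); print(f0)
gripper_to(0.0,100); print(current_width(),current_grip_force(),current_force())
servo_line(p+[0,0,.005],velocity=.03); pause(.2); print(current_force()-f0,current_ft_torque())
servo_line(p+[0,0,.09],velocity=.08); pause(.3); print(current_force()-f0,current_ft_torque(),current_t(),current_width())
overlay("w3")
E
```

```text
14:CH=np.array([0.4478,0.0388]); CYAW=-1.074
15:CAN=np.array([0.4776,-0.1501]); KYAW=-1.287
hit False [0.44856932 0.03868483 0.07597798] [0.4478 0.0388 0.075 ]
[0.17914843 0.7751771  0.25199819]
0.012660181950988045 97.9871141910553 [0.31942625 1.33063957 5.26756671]
[-0.10965628 -1.22298713 -2.90456741] [-0.00710869  0.03969504 -0.00230142]
[-0.25609165 -0.5718059  -2.96432305] [-0.01009804  0.04097318  0.04919741] 8.7417 0.013039454589514169
```

View pics/w3.png

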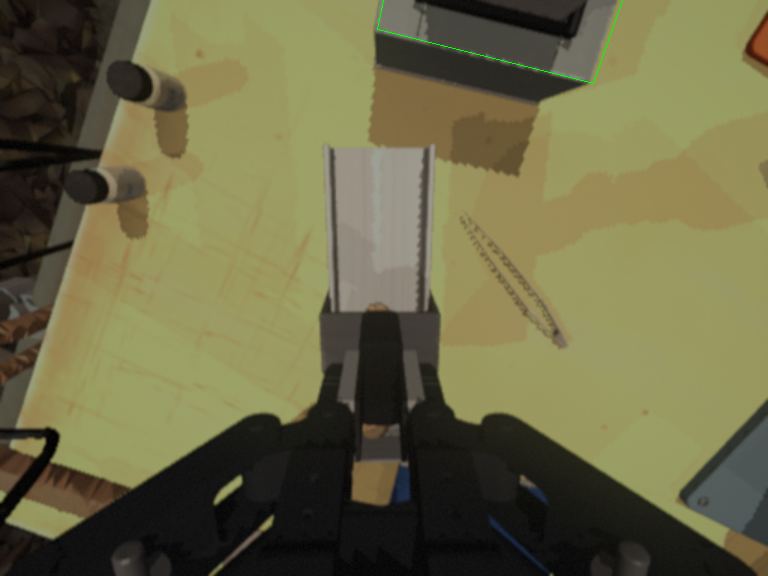

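The chute is held level and lightly loaded, with the spout edge at about (325–433,147). Next I'll check the spout against its predicted position, move in front of the neck, and feel for the rim.

```bash
python3 - <<'E'
from h import *
P=camera_params("wrist"); tp=current_tool_pos(); T=R.from_rotvec(current_tcp_rot()); C=T*R.from_matrix(np.diag([1.,-1,-1]))
print("chute axis",C.as_euler('zyx'), [ (w2px(tp+C.apply([.085,s*.024,.024-GZ]),P)*1.5).round(1) for s in(1,-1)])
p,r=tcp_for([*CH,0.15],0,CYAW,0,1); servo_line(p,r,.1)
p,r=tcp_for(pivot(.14),.085-INS,KYAW,0,1); servo_line(p,r,.06); pause(.3)
f0=current_force(); print(f0,current_tool_pos(),p)
overlay("w4",rimz=.115); 
P=camera_params("top");im=get_image("top"); cv2.imwrite("pics/t4.png",cv2.resize(im[150:250,190:370,::-1],None,fx=4,fy=4,interpolation=cv2.INTER_CUBIC)); print(current_t())
E
```

```text
chute axis [-1.07403183e+00  4.66032178e-04  1.04963778e-04] [array([326.6, 144.8]), array([435.2, 144.8])]
[ 0.32497485 -0.06338482 -1.83948695] [ 0.4496266  -0.05399544  0.21503516] [ 0.44959979 -0.05410006  0.215     ]
11.65
```

View pics/w4.png

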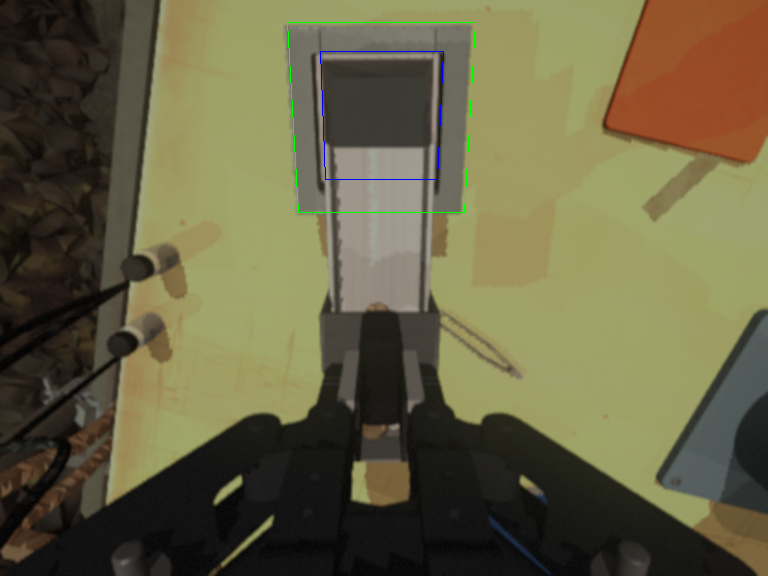

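The spout (325–433,147) is centred on the neck (about 320–440) and square to it, so I'll descend until it touches.

```bash
python3 - <<'E'
from h import *
f0=current_force(); print(f0)
p,r=tcp_for(pivot(.125),.085-INS,KYAW,0,1); servo_line(p,r,.06); pause(.2); f0=current_force(); print(f0)
p,r=tcp_for(pivot(.100),.085-INS,KYAW,0,1); print(servo_line(p,r,.012,guard=2.5))
for i in range(4):
    pause(.1); print((current_force()-f0).round(2), current_ft_torque().round(3),current_tool_pos()[2]-GZ)
np.save("f0.npy",f0); print(current_t())
E
```

```text
[ 0.61249667  0.77499199 -1.54177998]
[-2.95901627e-01 -1.72886523e-03 -1.97292755e+00]
True
[0.58 1.93 4.81] [-0.067 -0.196  0.06 ] 0.11693968810779011
[0.34 0.95 5.9 ] [ 0.016 -0.235  0.056] 0.11684489511994535
[2.86 1.91 5.66] [ 0.006 -0.234  0.044] 0.11680188822733602
[1.24 1.18 6.82] [ 0.025 -0.244  0.097] 0.11675389597917775
13.5667
```

```bash
cat > tilt.py <<'E'
import sys
from h import *
f0=np.load("f0.npy"); st=np.load("st.npy") if len(sys.argv)>2 else np.array([0.,.1168])
th,zc=st; goal=float(sys.argv[1]); log=[]
def F(): return np.mean([current_force()-f0 for _ in range(4)],0)
t0=current_t(); hold=6
fz=F()[2]
while hold>0:
    zc+=float(np.clip(4e-5*(fz-5),-2.5e-4,5e-4))
    if 1<fz<10 : th=min(goal,th+.02)
    if th>=goal: hold-=1
    p,r=tcp_for(pivot(zc),.085-INS,KYAW,th,1); servo_line(p,r,.02)
    f=F(); fz=f[2]; log.append((round(th,2),round(zc*1e3,2),*f.round(1)))
    if fz>14: zc+=5e-4; print("HIGH",log[-1])
    if current_t()-t0>12: print("timeout"); break
np.save("st.npy",[th,zc]); print(*log,sep="\n"); print(current_t(),current_width())
E
python3 tilt.py 0.3
```

```text
(np.float64(0.02), np.float64(116.87), np.float64(0.4), np.float64(1.8), np.float64(6.2))
(np.float64(0.04), np.float64(116.92), np.float64(0.4), np.float64(0.5), np.float64(4.9))
(np.float64(0.06), np.float64(116.92), np.float64(0.1), np.float64(1.3), np.float64(3.8))
(np.float64(0.08), np.float64(116.87), np.float64(-0.5), np.float64(0.7), np.float64(4.2))
(np.float64(0.1), np.float64(116.84), np.float64(0.5), np.float64(0.5), np.float64(3.6))
(np.float64(0.12), np.float64(116.78), np.float64(-0.4), np.float64(0.0), np.float64(3.6))
(np.float64(0.14), np.float64(116.73), np.float64(0.0), np.float64(0.6), np.float64(3.6))
(np.float64(0.16), np.float64(116.67), np.float64(0.9), np.float64(0.1), np.float64(4.2))
(np.float64(0.18), np.float64(116.64), np.float64(-0.8), np.float64(0.7), np.float64(3.0))
(np.float64(0.2), np.float64(116.56), np.float64(-0.1), np.float64(0.8), np.float64(4.0))
(np.float64(0.22), np.float64(116.52), np.float64(-0.0), np.float64(-0.0), np.float64(3.8))
(np.float64(0.24), np.float64(116.47), np.float64(0.4), np.float64(-0.7), np.float64(2.9))
(np.float64(0.26), np.float64(116.39), np.float64(1.1), np.float64(0.4), np.float64(3.4))
(np.float64(0.28), np.float64(116.33), np.float64(1.2), np.float64(0.1), np.float64(4.0))
(0.3, np.float64(116.28), np.float64(-0.2), np.float64(0.4), np.float64(2.9))
(0.3, np.float64(116.2), np.float64(1.1), np.float64(-0.2), np.float64(2.7))
(0.3, np.float64(116.11), np.float64(0.4), np.float64(-0.7), np.float64(2.9))
(0.3, np.float64(116.02), np.float64(1.4), np.float64(-0.7), np.float64(3.6))
(0.3, np.float64(115.97), np.float64(0.9), np.float64(0.3), np.float64(4.8))
(0.3, np.float64(115.96), np.float64(0.6), np.float64(0.7), np.float64(5.5))
18.6167 0.012724482678523935
```

Contact is steady at 3–6 N, so I'll continue tipping.

```bash
sed -i 's/4e-5\*(fz-5)/7e-5*(fz-5)/;s/^hold=6/hold=8/' tilt.py; python3 tilt.py 0.72 c; python3 -c "
from h import *
overlay('w5',rimz=.116)
im=get_image('scene'); cv2.imwrite('pics/s5.png',cv2.resize(im[120:300,200:380,::-1],None,fx=3,fy=3,interpolation=cv2.INTER_CUBIC)); print(current_t(),(current_force()-np.load('f0.npy')))"
```

```text
(np.float64(0.32), np.float64(115.99), np.float64(0.2), np.float64(0.9), np.float64(5.4))
(np.float64(0.34), np.float64(116.02), np.float64(-0.3), np.float64(-0.4), np.float64(3.3))
(np.float64(0.36), np.float64(115.9), np.float64(0.3), np.float64(-0.7), np.float64(4.4))
(np.float64(0.38), np.float64(115.86), np.float64(0.6), np.float64(0.9), np.float64(4.3))
(np.float64(0.4), np.float64(115.81), np.float64(-0.9), np.float64(-0.1), np.float64(4.6))
(np.float64(0.42), np.float64(115.78), np.float64(1.4), np.float64(-1.0), np.float64(3.9))
(np.float64(0.44), np.float64(115.71), np.float64(0.3), np.float64(-1.0), np.float64(3.6))
(np.float64(0.46), np.float64(115.61), np.float64(0.6), np.float64(-0.4), np.float64(4.6))
(np.float64(0.48), np.float64(115.58), np.float64(0.3), np.float64(-1.1), np.float64(4.7))
(np.float64(0.5), np.float64(115.56), np.float64(1.2), np.float64(-1.0), np.float64(5.3))
(np.float64(0.52), np.float64(115.58), np.float64(0.2), np.float64(0.1), np.float64(4.1))
(np.float64(0.54), np.float64(115.52), np.float64(1.4), np.float64(-0.7), np.float64(3.7))
(np.float64(
[... 560 characters left out ...]
4(115.05), np.float64(0.3), np.float64(-2.5), np.float64(4.3))
(np.float64(0.7), np.float64(115.0), np.float64(0.5), np.float64(-0.9), np.float64(3.7))
(0.72, np.float64(114.9), np.float64(0.4), np.float64(-2.0), np.float64(3.8))
(0.72, np.float64(114.82), np.float64(1.3), np.float64(-2.2), np.float64(2.8))
(0.72, np.float64(114.67), np.float64(0.5), np.float64(-2.1), np.float64(3.6))
(0.72, np.float64(114.57), np.float64(-0.6), np.float64(-2.0), np.float64(4.1))
(0.72, np.float64(114.51), np.float64(-0.1), np.float64(-1.8), np.float64(4.8))
(0.72, np.float64(114.5), np.float64(0.7), np.float64(-2.4), np.float64(5.7))
25.1167 0.012877220201164254
25.2167 [ 1.31769467 -1.93550928  5.89979927]
```

View pics/w5.png

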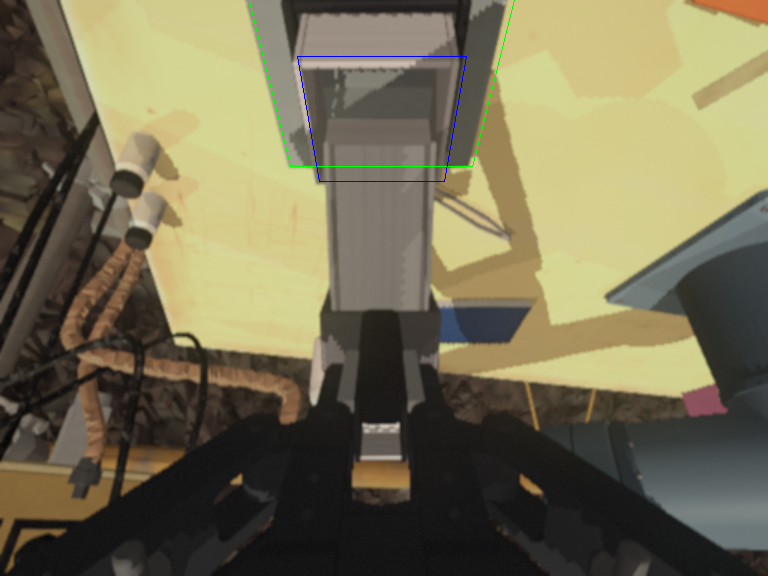

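View pics/s5.png

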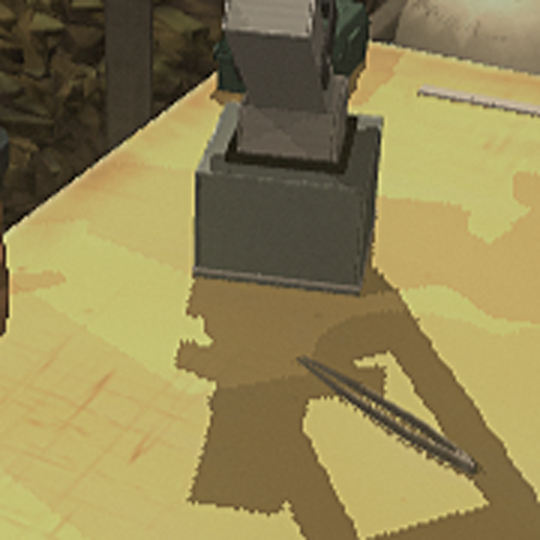

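No fragment is visible in the chute: the spout channel (330–430, 145–310) and the rear gap (380,440) are both clear. I'll tip slightly further to be sure, then lift off, level, set it back in its old place, and look before the final retreat.

```bash
python3 tilt.py 0.76 c | tail -3; python3 - <<'E'
from h import *
th,zc=np.load("st.npy")
p,r=tcp_for(pivot(zc+.05),.085-INS,KYAW,th,1); servo_line(p,r,.08)
p,r=tcp_for(pivot(.16),.085-INS+.03,KYAW,0,1); servo_line(p,r,.08)
print(current_t())
p,r=tcp_for([*CH,.10],0,CYAW,0,1); servo_line(p,r,.12)
p,r=tcp_for([*CH,.012],0,CYAW,0,1); servo_line(p,r,.1); pause(.3)
f1=current_force(); print("f",f1,current_t())
p,r=tcp_for([*CH,-.006],0,CYAW,0,1); print(servo_line(p,r,.012,guard=2.5)); pause(.2)
print(current_force()-f1,current_ft_torque(),current_tool_pos()[2]-GZ,current_t())
overlay("w6")
E
```

```text
(0.76, np.float64(114.04), np.float64(0.4), np.float64(-3.1), np.float64(5.5))
(0.76, np.float64(114.07), np.float64(2.0), np.float64(-2.6), np.float64(5.2))
26.9667 0.012831365954684875
29.2167
f [ 0.11781104  0.49804247 -1.39311919] 31.4333
True
[1.38997556 1.14259164 6.81294576] [ 0.07578837 -0.23562853  0.03728919] 0.0007141198368572355 32.575
```

View pics/w6.png

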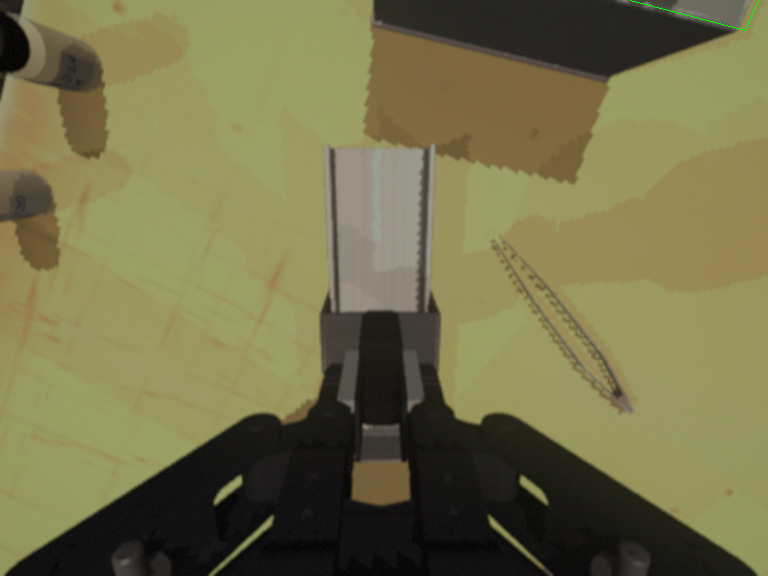

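The chute is empty (the fragment is gone from the floor, both ahead of and behind the bridge) and it is on the table. I'll release, retreat, and take the final look.

```bash
python3 - <<'E'
from h import *
gripper_to(.05); pause(.2)
p=current_tool_pos(); servo_line(p+[0,0,.14],velocity=.12)
overlay("w7",ch=(CH,CYAW)); print(current_t(),current_width(),current_force())
E
```

```text
34.6333 0.0496224776746654 [-0.22873896 -0.24400056  0.01284994]
```

View pics/w7.png

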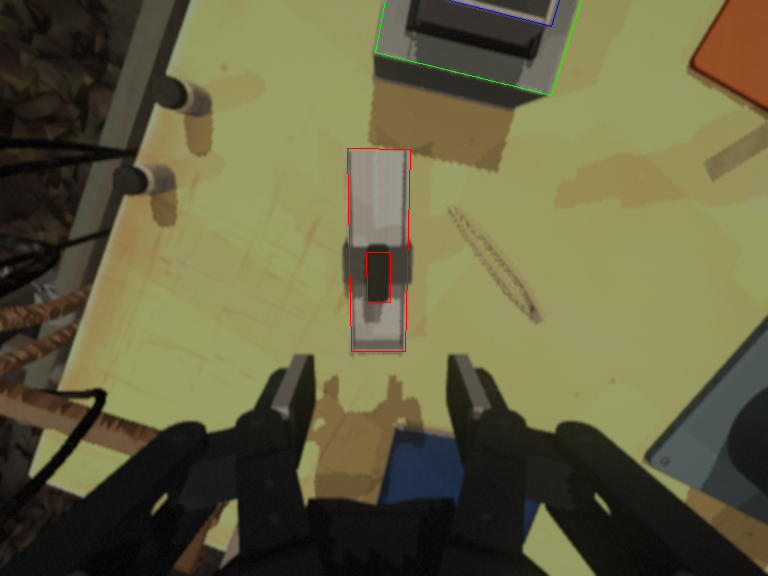

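The chute stands flat and empty in its old place (348–410, 150–350), and both vials are still standing at about (170,93) and (130,180).

```bash
python3 -c "
from workcell import *
print(job_done())"
```

```text
the job is handed in; nothing more can be done
None
```

I handed the job in at about 35 s: the chute was tipped on the rim at roughly 3–7 N and is back flat, empty as far as the camera shows, and released, with both vials standing; I did not see the fragments inside the canister, and the strip under the bridge was hidden.

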